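# Stack bucket staves to dry under a weight

### The arm

A 6-joint arm with a two-finger parallel gripper is mounted at the origin on the work surface. World frame = base frame: x ahead of the robot, y to its left, z up, the work surface at z = 0. Lengths are in m, angles in rad, forces in N, time in s.
With the tool pointing down it reaches from about 0.35 to 0.775 m from the base axis. Payload 7.3 kg.
Tool frame: the origin (TCP) lies at the very end of the fingers, on their centre line; the grasp point (between the pads) lies grasp_offset behind it (grasp_offset is the distance from the TCP to the grasp point, in m); z points along the fingers, y is the line along which they close (so a half turn about z gives the same grasp; the last joint's range is limited). The gripper opens to 92 mm and grips with 3 to 60 N. Pads are 19 mm wide; open, the fingers measure 130 mm over their backs; the gripper's body (75 mm by 190 mm) begins 47 mm behind the grasp point.
Start: joints at [0.989, 0.342, 1.524, -0, 1.275, -0.146], TCP at [0.222, 0.476, 0.199] pointing down, gripper open.
Joint ranges: [-2.53, 2.53], [-0.77, 2.02], [0.04, 2.7], [-1, 4.14], [0.28, 2.66], [-3.11, 3.11]. Speed limits (rad/s): [2.57, 2.57, 3.14, 3.14, 3.14, 3.14].

### API

Orientations are given as a unit quaternion [w, x, y, z].
In Python, from station import * gives the robot as it stands.
- The arm moves only by the tool send_rows, never from a script. Its argument "moves" is a list of rows, each a list of 3 entries, a list of its own where there are three numbers: the shift along the tool's x, y, z scaled (see below), then the turn, a rotation vector about the tool's x, y, z scaled (see below), then the opening, from 0 (shut) to 1 (fully open). In form: [[[x, y, z], [ax, ay, az], gripper], ...]. A call has exactly 10 rows; each row is the pose to reach, as a shift and turn from the pose commanded when the call began, along the tool's axes at that moment, turning the shorter way round; what a row does not reach only later rows make up. The controller multiplies each number of a shift by 400 mm and each number of a turn by pi rad. A row lasts 1/12 s, in which the tool goes at most 41.7 mm and 7.16 degrees, less where a joint would pass 70% of its speed; a pose out of reach is approached as far as the arm can. A call with a number of a shift or a turn outside -1 to 1 is refused whole. A call with a gripper value outside its range is refused whole. The fingers move at their own pace and stop on an object; "newtons" is the grip in N (left out, the last holds). Time passes only in rows, so rows that repeat a pose let the fingers close, or fill a call up. It gives the time, the measured TCP pose, the force, the opening and the grip force at its end, in the units of the state.
- read_state(): the state, without advancing time (a new reading comes with each control period).
- snapshot(name): name is "scene" or "top" or "wrist"; returns a dict with "img" (400x640x3 uint8, red, green, blue), "fx", "fy", "cx", "cy" (pixels), "view" (4x4, takes a point from world to camera coordinates). Camera axes: x right, y up, looking along -z (the intrinsics and any distortion apply to the point x, -y, -z); pixel columns grow to the right and rows downward; lengths in m; the calibration is good to about 2 mm. A picture is of the moment at which its call begins. There is no depth.
- sign_off(): hands the job in; it is judged then, once.
Trained networks look in the newest picture that a camera, given by its name, has taken for a name from the list of things; names that differ only in an ending like _2 or _b are one class to them, and where a whole thing is asked for, a point or a joint stands for the part that bears it (a point fixed in the world has none). Each returns a list of dicts, best first, with "score" (0 to 1); they miss things now and then, are a little off and sometimes report something else, mostly with a low value. They report only what shows in the picture. A call takes as long as a camera call. They do not tell look-alikes from the thing itself.
- boxes_of(query, camera): "position" ([x, y, z] in m, in world coordinates, good to about 4 mm: the middle of the surface that is visible of it).
- outline_of(query, camera): "mask" (400x640 bool, what is visible of it).
- pinpoint(query, camera): "position" ([x, y, z] in m, in world coordinates, good to about 4 mm: a listed point, or the origin of a listed thing).
The state is a dict: "clock": time; "joint_positions": joint angles; "joint_velocities": joint speeds; "joint_torque": joint torques, N m; "tcp_pos": TCP position; "orientation": TCP orientation; "contact_force": force on the tool from outside, world axes, zero at the start; "ft_torque": the same for the moment, N m; "width": opening from 0.0 (shut) to 1.0 (fully open); "grasp_force": force on a finger pad.
Only numpy, scipy, OpenCV 4.12 (cv2) and the standard library are available. Lean on these libraries where they do the work, as an engineer would, in place of code of your own. Each camera call takes 0.05 s, during which the arm holds its last target. There are 200 camera calls.

### The job

Stack the two bucket staves to dry on the rack: the wide stave lengthwise across both bearers in the marked seat beside the two pegs, the narrow stave parallel to it in the marked seat on the other side. Then lay the two thin sticks on top of the staves, one straight above each bearer and spanning both staves, and finally set the steel weight on top of the sticks, in the middle and lengthwise like the staves. Leave the knife and the paper cup where they are, and let go of everything.

Things in the scene. Friction and masses are not known exactly. Their poses are not given: they have to be found in the camera images.
- rack: Fixed drying rack, turned any way: plywood base 120 (x) x 180 (y) x 10 mm, y from -84 to +96; two dark bearers 16 mm wide along y at x = -45 and +45, tops 22 mm above the bench, white lines across them marking the seats; on each a pale peg 10 mm thick, top 47 mm up, at y = +88. Seats along x: wide y +15 to +69, narrow y -58 to -26. Origin on the bench at x = 0, y = 0; z up.
- wide_stave: Loose flat pale wooden board with a thin dark groove line near one end, 140 long x 54 wide x 12 mm thick, lying flat, about 50 g. Its place: centred at x 0, y +42 of the rack, along the rack's x, underside 22 mm above the bench. Origin: centre of the underside; x along its length, z up. Either end may point either way.
- narrow_stave: Loose flat pale wooden board with a thin dark groove line near one end, 140 long x 32 wide x 12 mm thick, lying flat, about 30 g. Its place: centred at x 0, y -42 of the rack, along the rack's x, underside 22 mm above the bench. Origin: centre of the underside; x along its length, z up. Either end may point either way.
- sticker_a: Loose thin pale wooden stick without a groove line, 140 long x 18 wide x 12 mm high, about 20 g. Its place: along the rack's y, centred at y 0, x -45 or +45 of the rack (the other stick at the other), underside 34 mm above the bench. Origin: centre of the underside; x along its length, z up. The two sticks are alike and may change places.
- sticker_b: The other thin stick, exactly like sticker_a: 140 long x 18 wide x 12 mm high. Origin: centre of the underside; x along its length, z up.
- weight: Loose dark steel bar 130 long x 36 wide x 20 mm high, about 0.5 to 0.85 kg, with a dark wooden grip on the middle of its top: 50 mm along x, 20 mm wide along y, from 20 to 50 mm above the underside. Its place: along the rack's x, centred at x 0, y 0 of the rack, underside 46 mm above the bench. Origin: centre of the bar's underside; x along its length, z up.
- knife: Carving knife lying among the staves, not to be moved: wooden handle 22 mm thick, steel blade, 155 mm long in all, 22 mm high. Origin: middle of its length, on the bench; x towards the point.
- cup: White paper cup standing left of the rack, not to be moved: 68 mm across the rim, 85 mm high. Origin: centre of its underside; z up.
Mind the look-alikes: they are no part of the job. What is shaped like the sticker_a but orange is not meant.

How it is judged:
By the outcome, as a careful person would: the job done as asked, in the order asked, and still so for the second after the job is handed in, with the robot touching nothing.
It also fails if it takes over 128 s, if anything falls off the work surface, if the arm or the gripper's body presses on something with over 40 N, if the wrist force passes 120 N, or if a joint passes its speed limit or range.

## Working session

There is one attempt and no reset: what is moved stays moved. The work goes in short steps, Python scripts to look and compute and a tool call to move; the robot and the scene stay as the last step left them, time stands still between calls to the robot, and variables do not carry over. Pictures are saved under pics/ and viewed, at most 14 in all, crops included, and the job is handed in when it is done.

Besides the shell and the picture viewer there is one more tool, called after "Emit:" in YAML: its name, and indented under it one key for each argument. send_rows: Moves the arm, as the interface text tells. Shifts and turns lie within -1 to 1; 1 stands for 400 mm of shift or pi rad of turn. Its arguments: {"type":"object","properties":{"moves":{"type":"array","items":{"type":"array"}},"newtons":{"type":"number"}},"required":["moves"]}

```bash
ls; mkdir -p pics
python3 - <<'E'
from station import *
import cv2,numpy as np
s=read_state();print({k:np.round(v,3).tolist() for k,v in s.items()})
try:
  import station;print([n for n in dir(station) if not n.startswith('_')])
except Exception as e:print(e)
for c in ("top","scene"):
  d=snapshot(c);cv2.imwrite(f"pics/{c}0.png",d["img"][:,:,::-1])
  print(c,d["fx"],d["fy"],d["cx"],d["cy"],np.round(d["view"],4).tolist(),[k for k in d])
  for q in ("rack","wide_stave","narrow_stave","sticker_a","weight","knife","cup"):
    print(q,[(np.round(r["position"],3).tolist(),round(r["score"],2)) for r in pinpoint(q,c)])
E
```

```text
pics
{'clock': 0.0, 'joint_positions': [0.989, 0.343, 1.525, -0.0, 1.275, -0.146], 'joint_velocities': [0.001, -0.0, 0.001, 0.0, 0.003, -0.001], 'joint_torque': [-0.0, -43.126, -24.422, 0.072, 0.056, -0.0], 'tcp_pos': [0.221, 0.476, 0.198], 'orientation': [-0.0, 0.216, 0.976, -0.001], 'contact_force': [-1.001, -0.825, -0.819], 'ft_torque': [-0.001, 0.003, 0.041], 'grasp_force': 0.0, 'width': 0.999}
['PlanningError', 'boxes_of', 'grasp_offset', 'outline_of', 'pinpoint', 'read_state', 'sign_off', 'snapshot']
top 400.5211483818274 400.5211483818274 322.4938476348445 188.51980214801688 [[0.0155, -0.9998, 0.0106, 0.0013], [0.9941, 0.0165, 0.1074, -0.5508], [-0.1075, 0.0089, 0.9942, -0.9676], [0.0, 0.0, 0.0, 1.0]] ['img', 'fx', 'fy', 'cx', 'cy', 'view']
rack [([0.65, 0.075, 0.002], 0.81), ([0.616, 0.352, 0.002], 0.17)]
wide_stave [([0.438, -0.073, 0.001], 0.61)]
narrow_stave [([0.455, 0.369, 0.003], 0.94)]
sticker_a [([0.601, -0.154, 0.003], 0.78), ([0.448, -0.219, -0.001], 0.65), ([0.438, 0.216, -0.001], 0.61)]
weight [([0.45, -0.367, -0.005], 0.69)]
knife [([0.426, 0.083, 0.001], 0.65)]
cup []
scene 417.40129678919817 417.40129678919817 317.2725703902548 196.45705325866007 [[0.8948, 0.4461, 0.0175, -0.4939], [-0.3764, 0.7325, 0.5673, 0.1753], [0.2402, -0.5142, 0.8234, -1.1369], [0.0, 0.0, 0.0, 1.0]] ['img', 'fx', 'fy', 'cx', 'cy', 'view']
rack [([0.648, 0.074, 0.004], 0.58)]
wide_stave [([0.438, -0.072, -0.003], 0.82)]
narrow_stave [([0.452, 0.368, -0.001], 0.72), ([0.444, -0.215, -0.001], 0.48)]
sticker_a [([0.439, 0.218, -0.004], 0.96), ([0.448, -0.216, -0.002], 0.7), ([0.605, -0.158, 0.002], 0.66)]
weight [([0.452, -0.367, -0.001], 0.9), ([0.648, 0.076, 0.001], 0.32)]
knife [([0.426, 0.085, 0.004], 0.73)]
cup [([0.614, 0.352, -0.002], 0.89)]
```

View pics/top0.png

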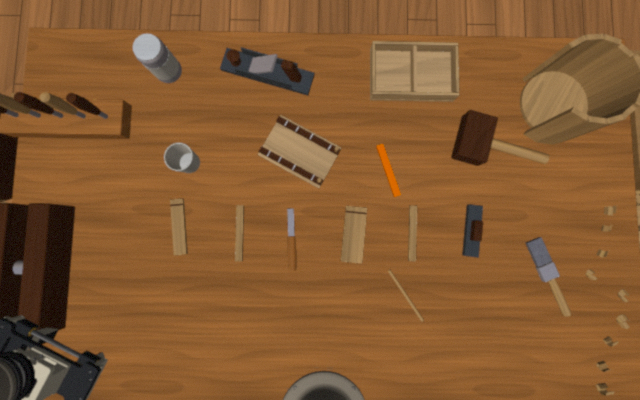

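View pics/scene0.png

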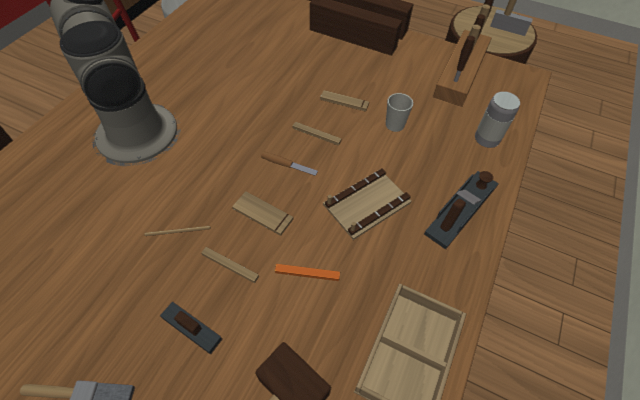

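The top view shows the narrow stave at (179,227), sticks at (239,233) and (412,233), the knife at (291,238), the wide stave at (354,235), the weight at (473,231), the rack at (300,152) and the cup at (180,157). There are three stick-shaped things: (239,233) and (412,233) are pale wood and fit the description. The one at (388,170) is orange, so it's the look-alike. Next I'll fit box models to the masks from both cameras.

```bash
cat > h.py <<'E'
from station import *
import cv2,numpy as np
from scipy.optimize import minimize
from scipy.spatial.transform import Rotation as R
def box(x0,x1,y0,y1,z0,z1): return np.array([[x,y,z] for x in(x0,x1) for y in(y0,y1) for z in(z0,z1)])/1000.
def bar(l,w,h): return [box(-l/2,l/2,-w/2,w/2,0,h)]
M={"wide_stave":bar(140,54,12),"narrow_stave":bar(140,32,12),"sticker_a":bar(140,18,12),
 "weight":bar(130,36,20)+[box(-25,25,-10,10,20,50)],
 "rack":[box(-60,60,-84,96,0,10)]+[box(s*45-8,s*45+8,-84,96,10,22) for s in(-1,1)]+[box(s*45-5,s*45+5,83,93,22,47) for s in(-1,1)]}
def proj(d,P):
    c=(d["view"]@np.c_[P,np.ones(len(P))].T).T[:,:3]
    return np.c_[d["fx"]*c[:,0]/-c[:,2]+d["cx"],d["fy"]*-c[:,1]/-c[:,2]+d["cy"]]
S=4
def place(B,p,z=0):
    c,s=np.cos(p[2]),np.sin(p[2]); return B@np.array([[c,-s,0],[s,c,0],[0,0,1]]).T+[p[0],p[1],z]
def render(d,name,p,z=0):
    m=np.zeros((400*S,640*S),np.uint8)
    for B in M[name]:
        q=(proj(d,place(B,p,z))+.5)*S-.5
        cv2.fillConvexPoly(m,cv2.convexHull(np.round(q*16).astype(np.int32)),1,shift=4)
    return m
def pickmask(d,cam,q,xy):
    u=proj(d,np.array([[xy[0],xy[1],.01]]))[0]; best=None
    for r in outline_of(q,cam):
        if r["mask"].sum()<20: continue
        c=np.argwhere(r["mask"]).mean(0)[::-1]; e=np.hypot(*(c-u))
        if e<20 and (best is None or e<best[0]): best=(e,r["mask"])
    return None if best is None else best[1]
def iou(p,name,obs,z):
    t=0
    for d,m in obs:
        g=render(d,name,p,z); t-=(g&m).sum()/(g|m).sum()
    return t/len(obs)
def fit(name,obs,xy,yaws,z=0):
    obs=[(d,cv2.resize(m.astype(np.uint8),None,fx=S,fy=S,interpolation=cv2.INTER_NEAREST)) for d,m in obs if m is not None]
    y0=sorted(yaws,key=lambda a:iou([*xy,a],name,obs,z))[:2]; out=[]
    for a in y0:
        sx=np.array([[0,0,0],[.006,0,0],[0,.006,0],[0,0,.12]])+[*xy,a]
        r=minimize(iou,[*xy,a],args=(name,obs,z),method="Nelder-Mead",options=dict(initial_simplex=sx,xatol=1e-4,fatol=1e-5,maxiter=150))
        out.append((r.fun,r.x))
    return min(out,key=lambda t:t[0])
E
cat > m1.py <<'E'
from h import *
D={c:snapshot(c) for c in("top","scene")}
for q,xy in (("rack",(.648,.075)),("wide_stave",(.438,-.072)),("narrow_stave",(.454,.368)),("sticker_a",(.438,.217)),("sticker_a",(.448,-.218)),("weight",(.451,-.367))):
    O=[(D[c],pickmask(D[c],c,q,xy)) for c in D]
    Y=np.arange(0,2*np.pi if q=="rack" else np.pi,.2)
    for o in ([O[0]],[O[1]],O):
        if all(m is None for _,m in o): print(q,"none");continue
        f,p=fit(q,o,xy,Y); print(q,round(-f,3),np.round(p,4),round(np.degrees(p[2]),1))
a=cv2.resize(D["top"]["img"][105:200,240:420,::-1],None,fx=4,fy=4,interpolation=cv2.INTER_CUBIC)
b=cv2.resize(D["top"]["img"][195:270,160:420,::-1],(720,208),interpolation=cv2.INTER_CUBIC)
cv2.imwrite("pics/crop1.png",np.vstack([a,b]))
E
python3 m1.py; python3 -c "from station import *;print(grasp_offset)"
```

```text
rack 0.976 [0.6522 0.0756 2.6511] 151.9
rack 0.962 [0.6542 0.0767 2.6545] 152.1
rack 0.968 [0.6528 0.0763 2.6507] 151.9
wide_stave 0.954 [ 0.4395 -0.0693  3.0555] 175.1
wide_stave 0.964 [ 0.4416 -0.069  -0.088 ] -5.0
wide_stave 0.955 [ 0.4405 -0.0692  3.0551] 175.0
narrow_stave 0.945 [0.4505 0.3707 0.1197] 6.9
narrow_stave 0.819 [0.4534 0.3721 0.1169] 6.7
narrow_stave 0.875 [0.4515 0.3709 0.1184] 6.8
sticker_a 0.909 [0.4383 0.2179 0.0052] 0.3
sticker_a 0.926 [0.4401 0.2181 3.1463] 180.3
sticker_a 0.912 [0.4391 0.218  0.004 ] 0.2
sticker_a 0.9 [ 0.4439 -0.2182 -0.0345] -2.0
sticker_a 0.913 [ 0.4463 -0.2174  3.0997] 177.6
sticker_a 0.898 [ 0.4448 -0.2178  3.108 ] 178.1
weight 0.931 [ 0.4535 -0.3689 -0.1113] -6.4
weight 0.939 [ 0.4536 -0.3679  3.027 ] 173.4
weight 0.932 [ 0.4536 -0.3685 -0.111 ] -6.4
0.0188
```

View pics/crop1.png

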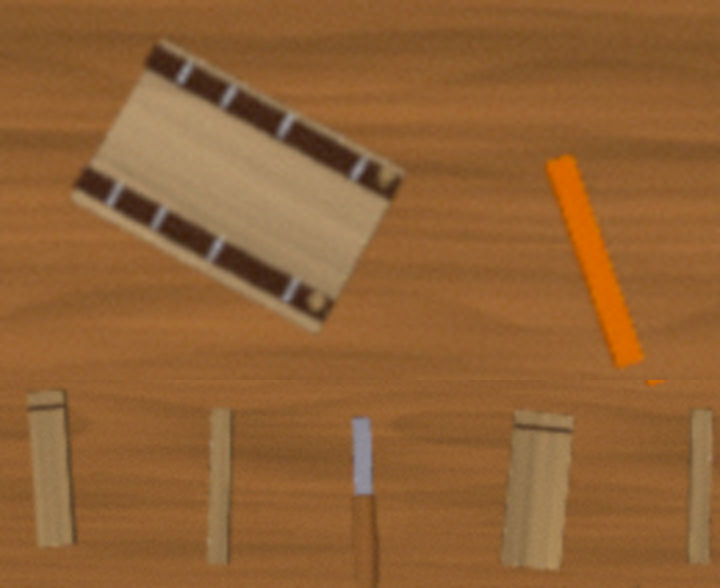

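The crop confirms both staves have groove lines, at (45,407) and (543,428), and the pale sticks at (220,485) and (700,485) have none. The orange stick at (595,260) is the look-alike. The rack's pegs are at (387,178) and (317,300), which agrees with yaw 151.9°. I'll start with the wide stave.

```bash
cat > plan.py <<'E'
# usage: plan.py x y z yawdeg [x y z yawdeg ...]: scaled shift and turn for each pose from the present pose
from h import *
import sys
s=read_state(); p=np.array(s["tcp_pos"]); q=np.array(s["orientation"]); Rt=R.from_quat(np.r_[q[1:],q[0]])
ax=Rt.as_matrix()[:,0]
print("t",round(s["clock"],2),"tcp",p.round(4),"yaw",round(np.degrees(np.arctan2(ax[1],ax[0])),2),"w",round(s["width"]*92,1),"g",round(s["grasp_force"],1),"F",np.round(s["contact_force"],1),"j6",round(s["joint_positions"][5],2))
a=list(map(float,sys.argv[1:]))
for i in range(0,len(a),4):
    x,y,z,w=a[i:i+4]; w=np.radians(w)
    T=R.from_matrix(np.array([[np.cos(w),np.sin(w),0],[np.sin(w),-np.cos(w),0],[0,0,-1]]))
    d=Rt.inv().apply(np.array([x,y,z])-p)/.4; r=(Rt.inv()*T).as_rotvec()/np.pi
    print(a[i:i+4],"shift",d.round(4).tolist(),"turn",r.round(4).tolist(),"mm",round(400*np.linalg.norm(d)))
E
cat > rackpt.py <<'E'
import numpy as np
def rk(x,y,o=(.6530,.0761,151.9)):
    c,s=np.cos(np.radians(o[2])),np.sin(np.radians(o[2])); return np.round([o[0]+c*x-s*y,o[1]+s*x+c*y],4)
for n,v in dict(wide=(0,.042),narrow=(0,-.042),sA=(-.045,0),sB=(.045,0),w=(0,0)).items(): print(n,rk(*v))
E
python3 rackpt.py; python3 plan.py .4405 -.0692 .1 175 .4405 -.0692 .003 175
```

```text
wide [0.6332 0.0391]
narrow [0.6728 0.1131]
sA [0.6927 0.0549]
sB [0.6133 0.0973]
w [0.653  0.0761]
t 1.5 tcp [0.2216 0.476  0.1985] yaw 155.03 w 91.9 g 0.0 F [ 0.7 -0.5  0.3] j6 -0.15
[0.4405, -0.0692, 0.1, 175.0] shift [-1.0714, -1.0045, 0.2463] turn [0.0, 0.0, -0.1109] mm 596
[0.4405, -0.0692, 0.003, 175.0] shift [-1.0714, -1.0045, 0.4888] turn [0.0, 0.0, -0.1109] mm 619
```

Emit:
send_rows:
  moves:
    - [[-0.7,-0.66,0.16],[0,0,-0.11],1]
    - [[-0.7,-0.66,0.16],[0,0,-0.11],1]
    - [[-0.7,-0.66,0.16],[0,0,-0.11],1]
    - [[-0.7,-0.66,0.16],[0,0,-0.11],1]
    - [[-0.7,-0.66,0.16],[0,0,-0.11],1]
    - [[-0.7,-0.66,0.16],[0,0,-0.11],1]
    - [[-0.7,-0.66,0.16],[0,0,-0.11],1]
    - [[-0.7,-0.66,0.16],[0,0,-0.11],1]
    - [[-0.7,-0.66,0.16],[0,0,-0.11],1]
    - [[-0.7,-0.66,0.16],[0,0,-0.11],1]
  newtons: 25

```text
clock: 2.33
tcp_pos: [0.3649, 0.1153, 0.1342]
orientation: [0.0, 0.046, 0.999, -0.0]
contact_force: [0.8, 1.0, -0.4]
width: 1.001
grasp_force: 0.0
```

```bash
python3 plan.py .4405 -.0692 .06 175 .4405 -.0692 .003 175
```

```text
t 2.33 tcp [0.3649 0.1153 0.1342] yaw 174.73 w 92.1 g 0.0 F [ 0.8  1.  -0.4] j6 -1.37
[0.4405, -0.0692, 0.06, 175.0] shift [-0.2305, -0.4418, 0.186] turn [-0.0002, 0.0002, -0.0015] mm 213
[0.4405, -0.0692, 0.003, 175.0] shift [-0.2304, -0.4417, 0.3285] turn [-0.0002, 0.0002, -0.0015] mm 239
```

Emit:
send_rows:
  moves:
    - [[-0.23,-0.442,0.186],[0,0,0],1]
    - [[-0.23,-0.442,0.186],[0,0,0],1]
    - [[-0.23,-0.442,0.186],[0,0,0],1]
    - [[-0.23,-0.442,0.186],[0,0,0],1]
    - [[-0.23,-0.442,0.186],[0,0,0],1]
    - [[-0.23,-0.442,0.186],[0,0,0],1]
    - [[-0.23,-0.442,0.186],[0,0,0],1]
    - [[-0.23,-0.442,0.186],[0,0,0],1]
    - [[-0.23,-0.442,0.186],[0,0,0],1]
    - [[-0.23,-0.442,0.186],[0,0,0],1]

```text
clock: 3.17
tcp_pos: [0.4395, -0.0647, 0.0607]
orientation: [0.0, 0.044, 0.999, 0.0]
contact_force: [-1.2, -0.5, 0.5]
width: 0.998
grasp_force: 0.0
```

```bash
python3 plan.py .4405 -.0692 .003 175
python3 - <<'E'
from h import *
d=snapshot("wrist");cv2.imwrite("pics/w1.png",d["img"][:,:,::-1])
E
python3 plan.py
```

```text
t 3.17 tcp [ 0.4395 -0.0647  0.0607] yaw 174.94 w 91.8 g 0.0 F [-1.2 -0.5  0.5] j6 -1.8
[0.4405, -0.0692, 0.003, 175.0] shift [-0.0033, -0.0111, 0.1443] turn [0.0, 0.0002, -0.0003] mm 58
t 3.22 tcp [ 0.4396 -0.0647  0.0607] yaw 174.94 w 92.5 g 0.0 F [-1.1  0.3 -1.2] j6 -1.8
```

View pics/w1.png

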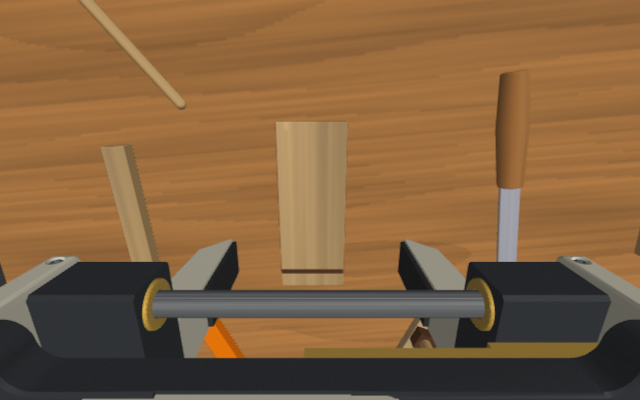

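The wrist view shows the wide stave (277–347, 122–285) nearly centred between the fingers, 7 px left of the middle, which matches the computed 4.5 mm correction. I'll descend and grip.

Emit:
send_rows:
  moves:
    - [[-0.003,-0.011,0.07],[0,0,0],1]
    - [[-0.003,-0.011,0.144],[0,0,0],1]
    - [[-0.003,-0.011,0.144],[0,0,0],1]
    - [[-0.003,-0.011,0.144],[0,0,0],0]
    - [[-0.003,-0.011,0.144],[0,0,0],0]
    - [[-0.003,-0.011,0.144],[0,0,0],0]
    - [[-0.003,-0.011,0.144],[0,0,0],0]
    - [[-0.003,-0.011,0.144],[0,0,0],0]
    - [[-0.003,-0.011,0.144],[0,0,0],0]
    - [[-0.003,-0.011,0.144],[0,0,0],0]
  newtons: 25

```text
clock: 4.05
tcp_pos: [0.4407, -0.0705, 0.0029]
orientation: [0.0, 0.045, 0.999, -0.0]
contact_force: [0.2, 0.1, -0.1]
width: 0.54
grasp_force: 0.0
```

```bash
python3 plan.py .4405 -.0692 .1 175 .6332 .0391 .08 151.9 .6332 .0391 .025 151.9
```

```text
t 4.05 tcp [ 0.4407 -0.0705  0.0029] yaw 174.83 w 49.6 g 0.0 F [ 0.2  0.1 -0.1] j6 -1.81
[0.4405, -0.0692, 0.1, 175.0] shift [0.0006, 0.0031, -0.2426] turn [-0.0, 0.0003, -0.001] mm 97
[0.6332, 0.0391, 0.08, 151.9] shift [-0.4547, 0.3162, -0.1923] turn [0.0, 0.0003, 0.1274] mm 235
[0.6332, 0.0391, 0.025, 151.9] shift [-0.4546, 0.3162, -0.0548] turn [0.0, 0.0003, 0.1274] mm 223
```

Emit:
send_rows:
  moves:
    - [[0,0,0],[0,0,0],0]
    - [[0,0,0],[0,0,0],0]
    - [[0,0,0],[0,0,0],0]
    - [[0,0,0],[0,0,0],0]
    - [[0,0,0],[0,0,0],0]
    - [[0,0,0],[0,0,0],0]
    - [[0,0,0],[0,0,0],0]
    - [[0,0,0],[0,0,0],0]
    - [[0,0,0],[0,0,0],0]
    - [[0,0,0],[0,0,0],0]

```text
clock: 4.88
tcp_pos: [0.4405, -0.0704, 0.0025]
orientation: [0.0, 0.045, 0.999, 0.0]
contact_force: [0.3, 1.0, -0.0]
width: 0.006
grasp_force: 0.0
```

```bash
python3 plan.py .4405 -.0692 .1 175 .6332 .0391 .08 151.9 .6332 .0391 .025 151.9;  python3 - <<'E'
from h import *
d=snapshot("wrist");cv2.imwrite("pics/w2.png",d["img"][:,:,::-1])
E
```

```text
t 4.88 tcp [ 0.4405 -0.0704  0.0025] yaw 174.83 w 0.5 g 0.0 F [ 0.3  1.  -0. ] j6 -1.81
[0.4405, -0.0692, 0.1, 175.0] shift [0.0003, 0.003, -0.2437] turn [0.0, 0.0, -0.0009] mm 98
[0.6332, 0.0391, 0.08, 151.9] shift [-0.4551, 0.316, -0.1937] turn [0.0, 0.0, 0.1274] mm 235
[0.6332, 0.0391, 0.025, 151.9] shift [-0.4551, 0.316, -0.0562] turn [0.0, 0.0, 0.1274] mm 223
```

View pics/w2.png

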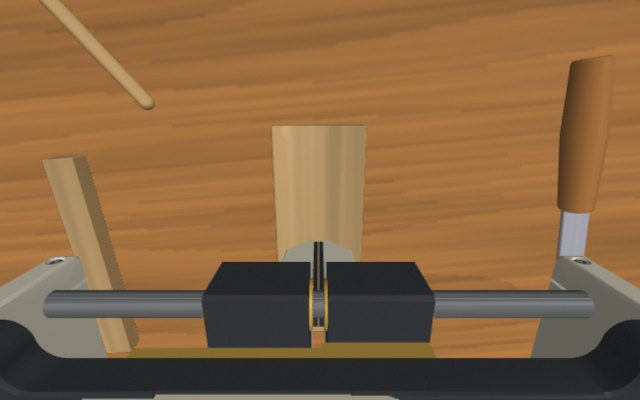

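The fingers shut without holding anything. I'll check the geometry with the wrist calibration.

Run:
```python
from h import *
d=snapshot("wrist"); s=read_state(); p=np.array(s["tcp_pos"])
print("f",d["fx"],"cam pos",np.linalg.inv(d["view"])[:3,3].round(4),"tcp",p)
print("tcp px",proj(d,np.array([p,p+[0,0,.02]])).round(1))
for z in(0,.012): print(z,proj(d,place(np.array([[sx*.07,sy*.027,z] for sx in(-1,1) for sy in(-1,1)]),(.4405,-.0692,np.radians(175)))).round(0).tolist())
for c in("top","scene"):
  d=snapshot(c); print(c,"tcp px",proj(d,p[None]).round(1), [(np.round(r["position"],3),round(r["score"],2)) for r in pinpoint("wide_stave",c)])
  u=proj(d,p[None])[0].astype(int); x0=max(u[0]-60,0);y0=max(u[1]-60,0)
  cv2.imwrite(f"pics/c_{c}.png",cv2.resize(d["img"][y0:y0+100,x0:x0+120,::-1],None,fx=3.3,fy=4,interpolation=cv2.INTER_CUBIC))
a=[cv2.imread(f"pics/c_{c}.png") for c in("top","scene")]
cv2.imwrite("pics/chk.png",np.hstack(a))
```

```text
f 309.9116873477747 cam pos [ 0.3568 -0.0624  0.189 ] tcp [ 0.44049242 -0.07040504  0.0025059 ]
tcp px [[317.3 234.5]
 [317.3 248.4]]
0 [[356.0, 320.0], [283.0, 320.0], [364.0, 124.0], [273.0, 125.0]]
0.012 [[358.0, 332.0], [281.0, 332.0], [367.0, 126.0], [271.0, 126.0]]
top tcp px [[353.5 233.5]] []
scene tcp px [[262.2 213.5]] [(array([ 0.44 , -0.07 , -0.001]), 0.57)]
```

View pics/chk.png

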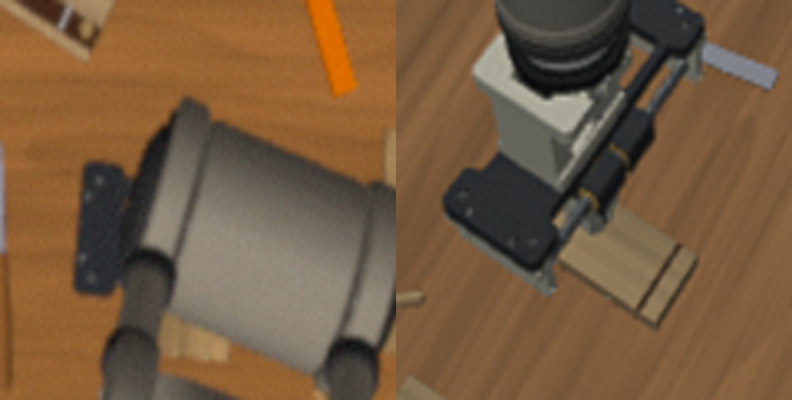

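Run:
```python
from h import *
d=snapshot("wrist"); s=read_state(); p=np.array(s["tcp_pos"])
for h in (-.02,-.01,0,.01,.02,.03): print(h,[proj(d,(p+[-x,0,h])[None])[0].round(0).tolist() for x in(0,.0095,.012)])
im=d["img"][215:275,260:380,::-1]
cv2.imwrite("pics/tip.png",cv2.resize(im,None,fx=6,fy=6,interpolation=cv2.INTER_CUBIC))
```

```text
-0.02 [[317.0, 223.0], [316.0, 211.0], [316.0, 207.0]]
-0.01 [[317.0, 229.0], [316.0, 216.0], [316.0, 212.0]]
0 [[317.0, 235.0], [316.0, 221.0], [316.0, 218.0]]
0.01 [[317.0, 241.0], [316.0, 227.0], [316.0, 223.0]]
0.02 [[317.0, 248.0], [316.0, 234.0], [315.0, 230.0]]
0.03 [[317.0, 257.0], [316.0, 241.0], [315.0, 237.0]]
```

View pics/tip.png

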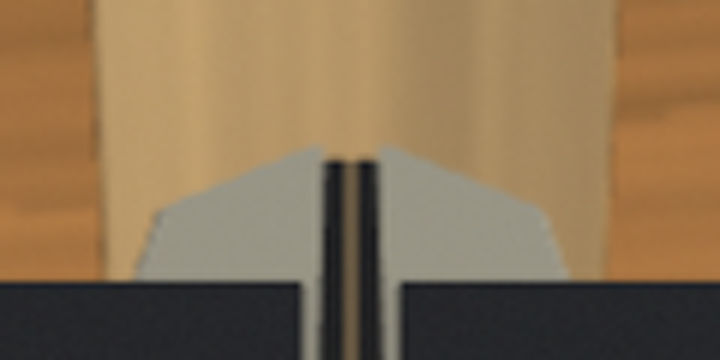

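Run:
```python
from h import *
d=snapshot("wrist"); s=read_state(); p=np.array(s["tcp_pos"]); q=s["orientation"]; Rt=R.from_quat([q[1],q[2],q[3],q[0]])
iv=np.linalg.inv(d["view"])
im=cv2.imread("pics/w1.png"); 
for row in (238,240,242,244,246,250): 
    g=im[row,225:415].max(1); k=np.where(g<60)[0]+225; print(row,k[k<320].max() if (k<320).any() else 0,k[k>320].min() if (k>320).any() else 0)
for dep in(.165,.172,.176,.18,.19):
    c=np.array([0,-(240-d["cy"])/d["fy"]*dep,-dep,1]); w=(iv@c)[:3]; print(dep,"in tool frame",(Rt.inv().apply(w-p)*1000).round(1))
c=d["view"]@np.r_[p,1]; print("tcp depth",-c[2])
```

```text
238 0 0
240 0 0
242 235 401
244 235 401
246 235 401
250 236 400
0.165 in tool frame [ 13.2   0.4 -36.2]
0.172 in tool frame [ 10.2   0.4 -29.8]
0.176 in tool frame [  8.4   0.4 -26.1]
0.18 in tool frame [  6.7   0.4 -22.5]
0.19 in tool frame [  2.4   0.4 -13.4]
tcp depth 0.20345877522058375
```

The pad tips fit at (10, 0, −29) mm in the tool frame, and the fingers shut above a 12 mm board. So the real finger ends sit about 28 mm behind the reported TCP. I'll open and descend further in steps, watching the force.

Emit:
send_rows:
  moves:
    - [[0,0.003,0.0],[0,0,0],0.85]
    - [[0,0.003,0],[0,0,0],0.85]
    - [[0,0.003,0],[0,0,0],0.85]
    - [[0,0.003,0],[0,0,0],0.85]
    - [[0,0.003,0],[0,0,0],0.85]
    - [[0,0.003,0],[0,0,0],0.85]
    - [[0,0.003,0],[0,0,0],0.85]
    - [[0,0.003,0.005],[0,0,0],0.85]
    - [[0,0.003,0.01],[0,0,0],0.85]
    - [[0,0.003,0.015],[0,0,0],0.85]

```text
clock: 6.12
tcp_pos: [0.4406, -0.0692, -0.0037]
orientation: [0.0, 0.045, 0.999, 0.0]
contact_force: [-0.3, 0.8, 0.8]
width: 0.683
grasp_force: 0.0
```

Emit:
send_rows:
  moves:
    - [[0,0,0],[0,0,0],0.85]
    - [[0,0,0],[0,0,0],0.85]
    - [[0,0,0],[0,0,0],0.85]
    - [[0,0,0],[0,0,0],0.85]
    - [[0,0,0],[0,0,0],0.85]
    - [[0,0,0.004],[0,0,0],0.85]
    - [[0,0,0.008],[0,0,0],0.85]
    - [[0,0,0.012],[0,0,0],0.85]
    - [[0,0,0.016],[0,0,0],0.85]
    - [[0,0,0.02],[0,0,0],0.85]

```text
clock: 6.95
tcp_pos: [0.4406, -0.0692, -0.0117]
orientation: [-0.0, 0.045, 0.999, 0.0]
contact_force: [0.1, 0.9, -0.1]
width: 0.854
grasp_force: 0.0
```

```bash
python3 plan.py .4405 -.0692 -.023 175
```

```text
t 6.95 tcp [ 0.4406 -0.0692 -0.0117] yaw 174.83 w 78.5 g 0.0 F [ 0.1  0.9 -0.1] j6 -1.81
[0.4405, -0.0692, -0.023, 175.0] shift [0.0002, -0.0, 0.0282] turn [0.0, -0.0, -0.001] mm 11
```

Emit:
send_rows:
  moves:
    - [[0,0,0.008],[0,0,0],0.85]
    - [[0,0,0.016],[0,0,0],0.85]
    - [[0,0,0.022],[0,0,0],0.85]
    - [[0,0,0.027],[0,0,0],0.85]
    - [[0,0,0.027],[0,0,0],0.4]
    - [[0,0,0.027],[0,0,0],0.4]
    - [[0,0,0.027],[0,0,0],0.4]
    - [[0,0,0.027],[0,0,0],0.4]
    - [[0,0,0.027],[0,0,0],0.4]
    - [[0,0,0.027],[0,0,0],0.4]
  newtons: 25

```text
clock: 7.78
tcp_pos: [0.4407, -0.0693, -0.0222]
orientation: [0.0, 0.045, 0.999, 0.0]
contact_force: [-0.0, 0.5, 0.2]
width: 0.585
grasp_force: 25.0
```

```bash
python3 plan.py .4405 -.0692 .1 175 .6332 .0391 .08 151.9 .6332 .0391 .025 151.9
```

```text
t 7.78 tcp [ 0.4407 -0.0693 -0.0222] yaw 174.83 w 53.8 g 25.0 F [-0.   0.5  0.2] j6 -1.81
[0.4405, -0.0692, 0.1, 175.0] shift [0.0004, 0.0001, -0.3054] turn [0.0, 0.0001, -0.001] mm 122
[0.6332, 0.0391, 0.08, 151.9] shift [-0.4549, 0.3132, -0.2553] turn [0.0, 0.0001, 0.1274] mm 243
[0.6332, 0.0391, 0.025, 151.9] shift [-0.4549, 0.3132, -0.1178] turn [0.0, 0.0001, 0.1274] mm 226
```

Emit:
send_rows:
  moves:
    - [[0,0,-0.09],[0,0,0],0.4]
    - [[0,0,-0.18],[0,0,0],0.4]
    - [[-0.05,0.034,-0.25],[0,0,0.01],0.4]
    - [[-0.12,0.083,-0.255],[0,0,0.04],0.4]
    - [[-0.2,0.138,-0.255],[0,0,0.07],0.4]
    - [[-0.28,0.193,-0.255],[0,0,0.1],0.4]
    - [[-0.36,0.248,-0.255],[0,0,0.1274],0.4]
    - [[-0.43,0.296,-0.255],[0,0,0.1274],0.4]
    - [[-0.455,0.313,-0.255],[0,0,0.1274],0.4]
    - [[-0.455,0.313,-0.255],[0,0,0.1274],0.4]

```text
clock: 8.62
tcp_pos: [0.635, 0.0409, 0.079]
orientation: [0.0, 0.242, 0.97, 0.0]
contact_force: [-1.5, -0.5, -0.6]
width: 0.584
grasp_force: 25.0
```

```bash
python3 plan.py .6332 .0391 .02 151.9 .6332 .0391 .0003 151.9
python3 - <<'E'
from h import *
d=snapshot("wrist");cv2.imwrite("pics/w3.png",d["img"][:,:,::-1])
E
python3 plan.py .6332 .0391 .0003 151.9
```

```text
t 8.62 tcp [0.635  0.0409 0.079 ] yaw 152.02 w 53.7 g 25.0 F [-1.5 -0.5 -0.6] j6 -1.14
[0.6332, 0.0391, 0.02, 151.9] shift [0.002, -0.0061, 0.1474] turn [0.0003, 0.0002, 0.0007] mm 59
[0.6332, 0.0391, 0.0003, 151.9] shift [0.002, -0.0062, 0.1967] turn [0.0003, 0.0002, 0.0007] mm 79
t 8.67 tcp [0.6332 0.0398 0.0788] yaw 151.99 w 53.7 g 25.0 F [ 0.5 -0.1  0.3] j6 -1.14
[0.6332, 0.0391, 0.0003, 151.9] shift [-0.001, -0.0015, 0.1963] turn [-0.0001, -0.0003, 0.0005] mm 79
```

View pics/w3.png

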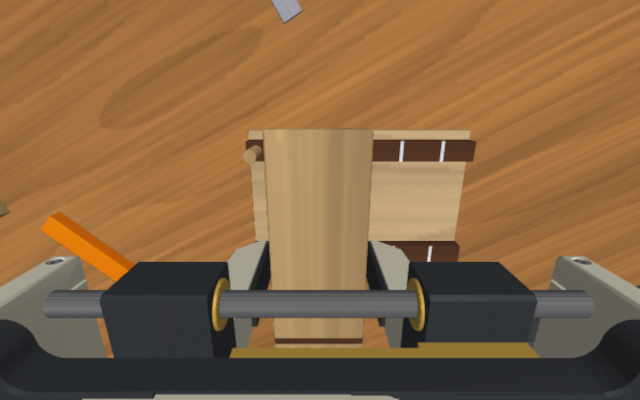

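The stave is held square at (265–372, 130–345), with the peg at (252,153) on its left and the seat below. I'll lower it, release and retreat.

Emit:
send_rows:
  moves:
    - [[-0.001,-0.0015,0.08],[0,0,0],0.4]
    - [[-0.001,-0.0015,0.15],[0,0,0],0.4]
    - [[-0.001,-0.0015,0.175],[0,0,0],0.4]
    - [[-0.001,-0.0015,0.185],[0,0,0],0.4]
    - [[-0.001,-0.0015,0.192],[0,0,0],0.4]
    - [[-0.001,-0.0015,0.196],[0,0,0],0.4]
    - [[-0.001,-0.0015,0.196],[0,0,0],0.4]
    - [[-0.001,-0.0015,0.196],[0,0,0],0.4]
    - [[-0.001,-0.0015,0.196],[0,0,0],0.4]
    - [[-0.001,-0.0015,0.196],[0,0,0],0.4]

```text
clock: 9.5
tcp_pos: [0.6337, 0.0384, 0.0021]
orientation: [0.001, 0.243, 0.97, 0.0]
contact_force: [0.3, -0.0, -0.1]
width: 0.584
grasp_force: 25.0
```

Emit:
send_rows:
  moves:
    - [[0,0,0],[0,0,0],0.72]
    - [[0,0,0],[0,0,0],0.72]
    - [[0,0,0],[0,0,0],0.72]
    - [[0,0,0],[0,0,0],0.72]
    - [[0,0,-0.05],[0,0,0],0.72]
    - [[0,0,-0.12],[0,0,0],0.72]
    - [[0,0,-0.2],[0,0,0],0.72]
    - [[0,0,-0.28],[0,0,0],0.72]
    - [[0,0,-0.28],[0,0,0],0.72]
    - [[0,0,-0.28],[0,0,0],0.72]

```text
clock: 10.33
tcp_pos: [0.6346, 0.0383, 0.1157]
orientation: [0.002, 0.243, 0.97, 0.001]
contact_force: [-0.3, 0.1, -0.7]
width: 0.719
grasp_force: 0.0
```

```bash
python3 plan.py .4515 .3709 .06 186.8 .4515 .3709 -.022 186.8
```

```text
t 10.33 tcp [0.6346 0.0383 0.1157] yaw 151.9 w 66.1 g 0.0 F [-0.3  0.1 -0.7] j6 -1.14
[0.4515, 0.3709, 0.06, 186.8] shift [0.796, 0.5176, 0.1369] turn [0.0002, 0.0016, -0.1939] mm 384
[0.4515, 0.3709, -0.022, 186.8] shift [0.7969, 0.5172, 0.3419] turn [0.0002, 0.0016, -0.1939] mm 404
```

Emit:
send_rows:
  moves:
    - [[0.08,0.052,0],[0,0,-0.02],0.72]
    - [[0.16,0.104,0],[0,0,-0.05],0.72]
    - [[0.24,0.156,0],[0,0,-0.08],0.72]
    - [[0.32,0.208,0],[0,0,-0.11],0.72]
    - [[0.4,0.26,0.02],[0,0,-0.14],0.72]
    - [[0.48,0.312,0.04],[0,0,-0.17],0.72]
    - [[0.56,0.364,0.06],[0,0,-0.194],0.72]
    - [[0.64,0.416,0.08],[0,0,-0.194],0.72]
    - [[0.72,0.468,0.1],[0,0,-0.194],0.72]
    - [[0.796,0.5176,0.12],[0,0,-0.194],0.72]

```text
clock: 11.17
tcp_pos: [0.4477, 0.372, 0.0635]
orientation: [-0.001, -0.06, 0.998, -0.001]
contact_force: [0.8, -0.1, 0.1]
width: 0.721
grasp_force: 0.0
```

```bash
cat > m2.py <<'E'
# m2.py z name x y yawdeg [..]: refit with arm away, print rack-frame pose
from h import *
import sys
D={c:snapshot(c) for c in("top","scene")}
a=sys.argv[1:]
for i in range(0,len(a),5):
    z,q,x,y,w=float(a[i]),a[i+1],float(a[i+2]),float(a[i+3]),np.radians(float(a[i+4]))
    for c in D:
        m=pickmask(D[c],c,q,(x,y))
        if m is None: print(q,c,"none");continue
        f,p=fit(q,[(D[c],m)],(x,y),[w],z)
        o={"top":(.6522,.0756),"scene":(.6542,.0767)}[c]; t=np.radians(151.9)
        e=R.from_euler("z",-t).apply([p[0]-o[0],p[1]-o[1],0])*1000
        print(q,c,round(-f,3),p.round(4),"rack xy mm",e[:2].round(1),"yaw",round((np.degrees(p[2])-151.9+90)%180-90,1))
E
python3 m2.py .022 wide_stave .6332 .0391 151.9; python3 plan.py .4515 .3709 -.01 186.8 .4515 .3709 -.022 186.8
```

```text
wide_stave top 0.959 [0.6323 0.0387 2.6595] rack xy mm [ 0.2 41.9] yaw 0.5
wide_stave scene 0.927 [0.6334 0.0403 2.6669] rack xy mm [ 1.2 41.9] yaw 0.9
t 11.37 tcp [0.4485 0.3711 0.0638] yaw -173.03 w 65.6 g 0.0 F [ 0.3 -1.2 -1.1] j6 -1.13
[0.4515, 0.3709, -0.01, 186.8] shift [-0.0078, -0.0012, 0.1846] turn [-0.0005, -0.0008, 0.0009] mm 74
[0.4515, 0.3709, -0.022, 186.8] shift [-0.0079, -0.0011, 0.2146] turn [-0.0005, -0.0008, 0.0009] mm 86
```

The wide stave is within 1 mm of its seat. Next is the narrow stave.

Emit:
send_rows:
  moves:
    - [[-0.008,-0.001,0.05],[0,0,0.001],0.72]
    - [[-0.008,-0.001,0.1],[0,0,0.001],0.72]
    - [[-0.008,-0.001,0.15],[0,0,0.001],0.72]
    - [[-0.008,-0.001,0.19],[0,0,0.001],0.72]
    - [[-0.008,-0.001,0.205],[0,0,0.001],0.72]
    - [[-0.008,-0.001,0.214],[0,0,0.001],0.72]
    - [[-0.008,-0.001,0.214],[0,0,0.001],0.72]
    - [[-0.008,-0.001,0.214],[0,0,0.001],0.2]
    - [[-0.008,-0.001,0.214],[0,0,0.001],0.2]
    - [[-0.008,-0.001,0.214],[0,0,0.001],0.2]

```text
clock: 12.2
tcp_pos: [0.4537, 0.3712, -0.0192]
orientation: [0.001, -0.058, 0.998, 0.0]
contact_force: [-0.0, -0.9, 0.3]
width: 0.548
grasp_force: 0.0
```

Emit:
send_rows:
  moves:
    - [[0,0,0],[0,0,0],0.2]
    - [[0,0,0],[0,0,0],0.2]
    - [[0,0,0],[0,0,0],0.2]
    - [[0,0,0],[0,0,0],0.2]
    - [[0,0,0],[0,0,0],0.2]
    - [[0,0,0],[0,0,0],0.2]
    - [[0,0,0],[0,0,0],0.2]
    - [[0,0,0],[0,0,0],0.2]
    - [[0,0,0],[0,0,0],0.2]
    - [[0,0,0],[0,0,0],0.2]

```text
clock: 13.03
tcp_pos: [0.4532, 0.3711, -0.02]
orientation: [0.0, -0.058, 0.998, 0.0]
contact_force: [-1.0, 0.2, 7.1]
width: 0.336
grasp_force: 25.0
```

```bash
python3 plan.py .6728 .1131 .08 151.9
```

```text
t 13.03 tcp [ 0.4532  0.3711 -0.02  ] yaw -173.36 w 30.9 g 25.0 F [-1.   0.2  7.1] j6 -1.13
[0.6728, 0.1131, 0.08, 151.9] shift [-0.4708, -0.7042, -0.2499] turn [0.0002, 0.0001, 0.193] mm 353
```

Emit:
send_rows:
  moves:
    - [[0,0,-0.06],[0,0,0],0.2]
    - [[0,0,-0.16],[0,0,0],0.2]
    - [[-0.04,-0.06,-0.25],[0,0,0.02],0.2]
    - [[-0.094,-0.14,-0.3],[0,0,0.04],0.2]
    - [[-0.148,-0.22,-0.3],[0,0,0.07],0.2]
    - [[-0.2,-0.3,-0.3],[0,0,0.1],0.2]
    - [[-0.253,-0.38,-0.3],[0,0,0.13],0.2]
    - [[-0.306,-0.46,-0.3],[0,0,0.16],0.2]
    - [[-0.36,-0.54,-0.3],[0,0,0.193],0.2]
    - [[-0.413,-0.62,-0.28],[0,0,0.193],0.2]

```text
clock: 13.87
tcp_pos: [0.6476, 0.142, 0.0927]
orientation: [0.001, 0.246, 0.969, 0.0]
contact_force: [0.1, 0.5, -0.3]
width: 0.341
grasp_force: 25.0
```

Emit:
send_rows:
  moves:
    - [[-0.061,-0.08,0.02],[0,0,0],0.2]
    - [[-0.061,-0.08,0.02],[0,0,0],0.2]
    - [[-0.061,-0.08,0.02],[0,0,0],0.2]
    - [[-0.061,-0.08,0.02],[0,0,0],0.2]
    - [[-0.061,-0.08,0.02],[0,0,0],0.2]
    - [[-0.061,-0.08,0.02],[0,0,0],0.2]
    - [[-0.061,-0.08,0.02],[0,0,0],0.2]
    - [[-0.061,-0.08,0.02],[0,0,0],0.2]
    - [[-0.061,-0.08,0.02],[0,0,0],0.2]
    - [[-0.061,-0.08,0.02],[0,0,0],0.2]

```text
clock: 14.7
tcp_pos: [0.6523, 0.1044, 0.0839]
orientation: [0.0, 0.243, 0.97, 0.0]
contact_force: [0.1, -0.1, -0.3]
width: 0.342
grasp_force: 25.0
```

```bash
python3 - <<'E'
from h import *
d=snapshot("wrist");cv2.imwrite("pics/w4.png",d["img"][:,:,::-1])
E
python3 plan.py .6743 .1123 .002 151.9
```

```text
t 14.75 tcp [0.6523 0.1042 0.0838] yaw 151.92 w 31.7 g 25.0 F [ 0.1  0.9 -0.8] j6 -1.04
[0.6743, 0.1123, 0.002, 151.9] shift [-0.0391, 0.0436, 0.2046] turn [0.0, 0.0, 0.0001] mm 85
```

View pics/w4.png

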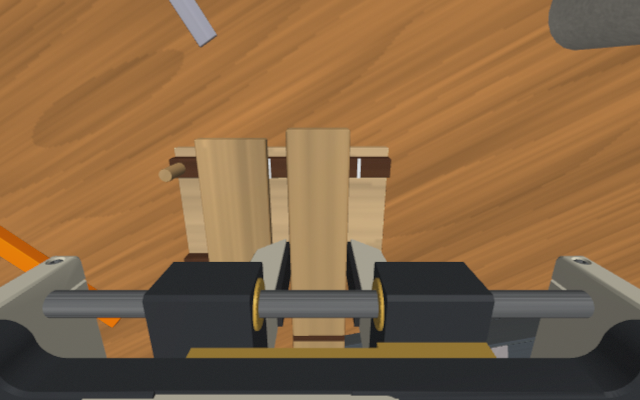

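The narrow stave is held square at (287–349, 130–345), and the wide stave sits in its seat on the left. I'll move it over its seat and lower it.

Emit:
send_rows:
  moves:
    - [[-0.039,0.0436,0],[0,0,0],0.2]
    - [[-0.039,0.0436,0],[0,0,0],0.2]
    - [[-0.039,0.0436,0.04],[0,0,0],0.2]
    - [[-0.039,0.0436,0.1],[0,0,0],0.2]
    - [[-0.039,0.0436,0.15],[0,0,0],0.2]
    - [[-0.039,0.0436,0.18],[0,0,0],0.2]
    - [[-0.039,0.0436,0.195],[0,0,0],0.2]
    - [[-0.039,0.0436,0.203],[0,0,0],0.2]
    - [[-0.039,0.0436,0.203],[0,0,0],0.2]
    - [[-0.039,0.0436,0.203],[0,0,0],0.2]

```text
clock: 15.58
tcp_pos: [0.6751, 0.1121, 0.0037]
orientation: [0.001, 0.243, 0.97, 0.0]
contact_force: [-0.6, -0.9, 0.4]
width: 0.338
grasp_force: 25.0
```

```bash
python3 plan.py .6743 .1123 .002 151.9
```

```text
t 15.58 tcp [0.6751 0.1121 0.0037] yaw 151.9 w 31.1 g 25.0 F [-0.6 -0.9  0.4] j6 -1.03
[0.6743, 0.1123, 0.002, 151.9] shift [0.0021, -0.0005, 0.0043] turn [0.0004, 0.0006, 0.0] mm 2
```

Emit:
send_rows:
  moves:
    - [[0.002,0,0.004],[0,0,0],0.2]
    - [[0.002,0,0.004],[0,0,0],0.2]
    - [[0.002,0,0.004],[0,0,0],0.2]
    - [[0.002,0,0.004],[0,0,0],0.48]
    - [[0.002,0,0.004],[0,0,0],0.48]
    - [[0.002,0,0.004],[0,0,0],0.48]
    - [[0.002,0,0.004],[0,0,0],0.48]
    - [[0.002,0,-0.06],[0,0,0],0.48]
    - [[0.002,0,-0.16],[0,0,0],0.48]
    - [[0.002,0,-0.24],[0,0,0],0.48]

```text
clock: 16.42
tcp_pos: [0.6732, 0.1124, 0.0996]
orientation: [-0.001, 0.243, 0.97, -0.0]
contact_force: [1.0, 0.5, 1.8]
width: 0.477
grasp_force: 0.0
```

```bash
python3 plan.py .4391 .2180 .06 0.2  .4391 .2180 .06 180.2
```

```text
t 16.42 tcp [0.6732 0.1124 0.0996] yaw 151.9 w 43.9 g 0.0 F [1.  0.5 1.8] j6 -1.03
[0.4391, 0.218, 0.06, 0.2] shift [0.6405, -0.0427, 0.0997] turn [-0.0006, 0.0001, 0.8428] mm 260
[0.4391, 0.218, 0.06, 180.2] shift [0.6405, -0.0427, 0.0997] turn [-0.0001, -0.0004, -0.1572] mm 260
```

Emit:
send_rows:
  moves:
    - [[0.09,-0.006,0.0],[0,0,-0.03],0.48]
    - [[0.18,-0.012,0.0],[0,0,-0.06],0.48]
    - [[0.27,-0.018,0.02],[0,0,-0.09],0.48]
    - [[0.36,-0.024,0.04],[0,0,-0.12],0.48]
    - [[0.45,-0.03,0.06],[0,0,-0.1572],0.48]
    - [[0.54,-0.036,0.08],[0,0,-0.1572],0.48]
    - [[0.6405,-0.0427,0.1],[0,0,-0.1572],0.48]
    - [[0.6405,-0.0427,0.1],[0,0,-0.1572],0.48]
    - [[0.6405,-0.0427,0.1],[0,0,-0.1572],0.48]
    - [[0.6405,-0.0427,0.1],[0,0,-0.1572],0.48]

```text
clock: 17.25
tcp_pos: [0.4405, 0.2183, 0.059]
orientation: [0.001, -0.002, 1.0, 0.0]
contact_force: [-0.5, 0.3, -0.1]
width: 0.481
grasp_force: 0.0
```

```bash
python3 m2.py .022 narrow_stave .6728 .1131 151.9 .022 wide_stave .6332 .0391 151.9; python3 plan.py .4391 .2180 -.022 180.2
```

```text
narrow_stave top 0.932 [0.6729 0.1138 2.6558] rack xy mm [ -0.3 -43.4] yaw 0.3
narrow_stave scene 0.924 [0.6748 0.1139 2.6555] rack xy mm [ -0.7 -42.6] yaw 0.2
wide_stave top 0.956 [0.6333 0.0393 2.6488] rack xy mm [-0.5 40.9] yaw -0.1
wide_stave scene 0.943 [0.6342 0.0396 2.6605] rack xy mm [ 0.2 42.1] yaw 0.5
t 17.55 tcp [0.4404 0.2176 0.0585] yaw -179.87 w 44.2 g 0.0 F [0.4 0.2 0.2] j6 -1.27
[0.4391, 0.218, -0.022, 180.2] shift [0.0032, 0.0009, 0.2013] turn [0.0001, 0.0001, -0.0004] mm 81
```

Both staves are seated within about 1 mm. Next is the first pale stick, at (239,233) in the top view.

Emit:
send_rows:
  moves:
    - [[0.003,0.001,0.06],[0,0,0],0.48]
    - [[0.003,0.001,0.12],[0,0,0],0.48]
    - [[0.003,0.001,0.17],[0,0,0],0.48]
    - [[0.003,0.001,0.19],[0,0,0],0.48]
    - [[0.003,0.001,0.201],[0,0,0],0.48]
    - [[0.003,0.001,0.201],[0,0,0],0.48]
    - [[0.003,0.001,0.201],[0,0,0],0.48]
    - [[0.003,0.001,0.201],[0,0,0],0.1]
    - [[0.003,0.001,0.201],[0,0,0],0.1]
    - [[0.003,0.001,0.201],[0,0,0],0.1]
  newtons: 20

```text
clock: 18.38
tcp_pos: [0.4389, 0.2186, -0.0211]
orientation: [0.001, -0.002, 1.0, 0.0]
contact_force: [-0.4, -0.7, 0.3]
width: 0.309
grasp_force: 0.0
```

Emit:
send_rows:
  moves:
    - [[0,0,0],[0,0,0],0.1]
    - [[0,0,0],[0,0,0],0.1]
    - [[0,0,0],[0,0,0],0.1]
    - [[0,0,0],[0,0,0],0.1]
    - [[0,0,0],[0,0,0],0.1]
    - [[0,0,-0.03],[0,0,0],0.1]
    - [[0,0,-0.1],[0,0,0],0.1]
    - [[0,0,-0.2],[0,0,0],0.1]
    - [[0,0,-0.28],[0,0,0],0.1]
    - [[0,0,-0.28],[0,0,0],0.1]

```text
clock: 19.22
tcp_pos: [0.4419, 0.2196, 0.0958]
orientation: [0.005, -0.002, 1.0, 0.002]
contact_force: [0.3, 0.6, 0.6]
width: 0.189
grasp_force: 20.0
```

```bash
python3 plan.py .6133 .0973 .09 241.9 .6927 .0549 .09 241.9
```

```text
t 19.22 tcp [0.4419 0.2196 0.0958] yaw -179.8 w 17.4 g 20.0 F [0.3 0.6 0.6] j6 -1.27
[0.6133, 0.0973, 0.09, 241.9] shift [-0.4273, -0.3073, 0.0178] turn [-0.0008, 0.0035, -0.3428] mm 211
[0.6927, 0.0549, 0.09, 241.9] shift [-0.6254, -0.414, 0.0194] turn [-0.0008, 0.0035, -0.3428] mm 300
```

Emit:
send_rows:
  moves:
    - [[-0.06,-0.04,0],[0,0,-0.038],0.1]
    - [[-0.13,-0.086,0],[0,0,-0.076],0.1]
    - [[-0.2,-0.132,0],[0,0,-0.114],0.1]
    - [[-0.28,-0.185,0],[0,0,-0.152],0.1]
    - [[-0.36,-0.238,0],[0,0,-0.19],0.1]
    - [[-0.44,-0.291,0],[0,0,-0.228],0.1]
    - [[-0.52,-0.344,0],[0,0,-0.266],0.1]
    - [[-0.59,-0.39,0.018],[0,0,-0.304],0.1]
    - [[-0.625,-0.414,0.018],[0,0,-0.3428],0.1]
    - [[-0.625,-0.414,0.018],[0,0,-0.3428],0.1]

```text
clock: 20.05
tcp_pos: [0.6908, 0.0505, 0.0806]
orientation: [-0.0, -0.515, 0.857, -0.0]
contact_force: [-1.2, -1.2, 0.2]
width: 0.193
grasp_force: 20.0
```

```bash
python3 - <<'E'
from h import *
d=snapshot("wrist");cv2.imwrite("pics/w5.png",d["img"][:,:,::-1]);snapshot("wrist")
E
python3 plan.py .6927 .0549 .06 241.9 .6927 .0549 .0135 241.9
```

```text
t 20.15 tcp [0.6883 0.0533 0.0813] yaw -118.28 w 17.7 g 20.0 F [ 0.1 -0.1 -0.5] j6 -2.68
[0.6927, 0.0549, 0.06, 241.9] shift [-0.0087, -0.0079, 0.0533] turn [0.0007, -0.0002, -0.001] mm 22
[0.6927, 0.0549, 0.0135, 241.9] shift [-0.0088, -0.0081, 0.1696] turn [0.0007, -0.0002, -0.001] mm 68
```

View pics/w5.png

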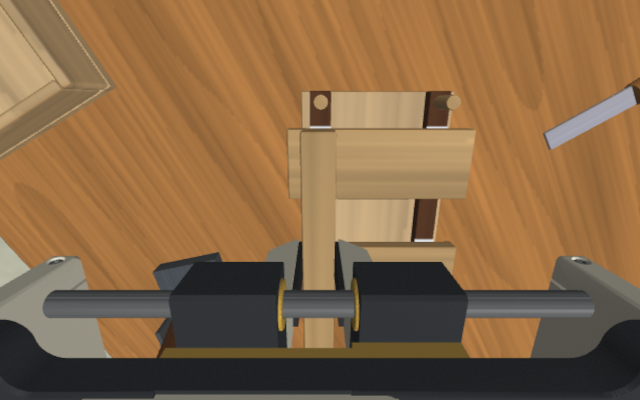

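The stick hangs straight over the left bearer (302–335, 130–345), in line with the peg at (320,102). I'll lower it.

Emit:
send_rows:
  moves:
    - [[-0.0088,-0.008,0.03],[0,0,-0.001],0.1]
    - [[-0.0088,-0.008,0.07],[0,0,-0.001],0.1]
    - [[-0.0088,-0.008,0.11],[0,0,-0.001],0.1]
    - [[-0.0088,-0.008,0.14],[0,0,-0.001],0.1]
    - [[-0.0088,-0.008,0.155],[0,0,-0.001],0.1]
    - [[-0.0088,-0.008,0.165],[0,0,-0.001],0.1]
    - [[-0.0088,-0.008,0.171],[0,0,-0.001],0.1]
    - [[-0.0088,-0.008,0.171],[0,0,-0.001],0.1]
    - [[-0.0088,-0.008,0.171],[0,0,-0.001],0.1]
    - [[-0.0088,-0.008,0.171],[0,0,-0.001],0.1]

```text
clock: 20.98
tcp_pos: [0.6939, 0.0552, 0.0154]
orientation: [0.001, -0.516, 0.857, -0.0]
contact_force: [-1.0, -0.2, 0.5]
width: 0.189
grasp_force: 20.0
```

```bash
python3 plan.py .6927 .0549 .013 241.9
```

```text
t 20.98 tcp [0.6939 0.0552 0.0154] yaw -117.93 w 17.4 g 20.0 F [-1.  -0.2  0.5] j6 -2.68
[0.6927, 0.0549, 0.013, 241.9] shift [0.0022, 0.0023, 0.0061] turn [-0.0004, 0.0002, 0.001] mm 3
```

Emit:
send_rows:
  moves:
    - [[0.002,0.002,0.005],[0,0,0],0.1]
    - [[0.002,0.002,0.005],[0,0,0],0.1]
    - [[0.002,0.002,0.005],[0,0,0],0.1]
    - [[0.002,0.002,0.005],[0,0,0],0.36]
    - [[0.002,0.002,0.005],[0,0,0],0.36]
    - [[0.002,0.002,0.005],[0,0,0],0.36]
    - [[0.002,0.002,0.005],[0,0,0],0.36]
    - [[0.002,0.002,-0.05],[0,0,0],0.36]
    - [[0.002,0.002,-0.14],[0,0,0],0.4]
    - [[0.002,0.002,-0.22],[0,0,0],0.48]

```text
clock: 21.82
tcp_pos: [0.6917, 0.0549, 0.103]
orientation: [-0.001, -0.516, 0.857, 0.001]
contact_force: [0.8, -1.5, 0.5]
width: 0.428
grasp_force: 0.0
```

```bash
python3 plan.py .4448 -.2178 .06 178.1
```

```text
t 21.82 tcp [0.6917 0.0549 0.103 ] yaw -117.92 w 39.4 g 0.0 F [ 0.8 -1.5  0.5] j6 -2.69
[0.4448, -0.2178, 0.06, 178.1] shift [0.8915, 0.226, 0.1086] turn [0.0004, -0.0005, 0.3554] mm 370
```

Emit:
send_rows:
  moves:
    - [[0.09,0.023,0],[0,0,0.038],0.48]
    - [[0.18,0.046,0],[0,0,0.076],0.48]
    - [[0.27,0.069,0],[0,0,0.114],0.48]
    - [[0.36,0.091,0.02],[0,0,0.152],0.48]
    - [[0.45,0.114,0.04],[0,0,0.19],0.48]
    - [[0.54,0.137,0.06],[0,0,0.228],0.48]
    - [[0.63,0.16,0.08],[0,0,0.266],0.48]
    - [[0.72,0.183,0.1],[0,0,0.304],0.48]
    - [[0.81,0.206,0.108],[0,0,0.34],0.48]
    - [[0.8915,0.226,0.108],[0,0,0.3554],0.48]

```text
clock: 22.65
tcp_pos: [0.4434, -0.2187, 0.0587]
orientation: [-0.001, 0.02, 1.0, 0.0]
contact_force: [-0.3, 0.0, -0.1]
width: 0.478
grasp_force: 0.0
```

```bash
python3 m2.py .034 sticker_a .6927 .0549 61.9; python3 plan.py .4448 -.2178 -.022 178.1
```

```text
sticker_a top 0.843 [0.6926 0.0537 1.0816] rack xy mm [-46.    0.3] yaw -89.9
sticker_a scene 0.896 [0.6943 0.0565 1.0917] rack xy mm [-44.9  -1. ] yaw -89.3
t 22.85 tcp [ 0.4453 -0.2186  0.0596] yaw 178.0 w 43.8 g 0.0 F [-0.3  0.8  0.1] j6 -2.15
[0.4448, -0.2178, -0.022, 178.1] shift [0.0015, 0.0019, 0.204] turn [-0.0, 0.0002, -0.0005] mm 82
```

The first stick is right. Now the second.

Emit:
send_rows:
  moves:
    - [[0.0015,0.002,0.06],[0,0,0],0.48]
    - [[0.0015,0.002,0.12],[0,0,0],0.48]
    - [[0.0015,0.002,0.17],[0,0,0],0.48]
    - [[0.0015,0.002,0.19],[0,0,0],0.48]
    - [[0.0015,0.002,0.204],[0,0,0],0.48]
    - [[0.0015,0.002,0.204],[0,0,0],0.48]
    - [[0.0015,0.002,0.204],[0,0,0],0.48]
    - [[0.0015,0.002,0.204],[0,0,0],0.1]
    - [[0.0015,0.002,0.204],[0,0,0],0.1]
    - [[0.0015,0.002,0.204],[0,0,0],0.1]
  newtons: 20

```text
clock: 23.68
tcp_pos: [0.4454, -0.2173, -0.0215]
orientation: [0.001, 0.016, 1.0, -0.0]
contact_force: [-0.3, 0.4, -0.7]
width: 0.309
grasp_force: 0.0
```

Emit:
send_rows:
  moves:
    - [[0,0,0],[0,0,0],0.1]
    - [[0,0,0],[0,0,0],0.1]
    - [[0,0,0],[0,0,0],0.1]
    - [[0,0,0],[0,0,0],0.1]
    - [[0,0,0],[0,0,0],0.1]
    - [[0,0,-0.03],[0,0,0],0.1]
    - [[0,0,-0.1],[0,0,0],0.1]
    - [[0,0,-0.2],[0,0,0],0.1]
    - [[0,0,-0.28],[0,0,0],0.1]
    - [[0,0,-0.28],[0,0,0],0.1]

```text
clock: 24.52
tcp_pos: [0.448, -0.2191, 0.0954]
orientation: [0.004, 0.016, 1.0, -0.003]
contact_force: [0.8, -1.2, -1.3]
width: 0.194
grasp_force: 20.0
```

```bash
python3 plan.py .6133 .0973 .085 241.9
```

```text
t 24.52 tcp [ 0.448  -0.2191  0.0954] yaw 178.11 w 17.8 g 20.0 F [ 0.8 -1.2 -1.3] j6 -2.15
[0.6133, 0.0973, 0.085, 241.9] shift [-0.3868, 0.8044, 0.0248] turn [-0.0032, 0.0015, -0.3544] mm 357
```

Emit:
send_rows:
  moves:
    - [[-0.035,0.073,0],[0,0,-0.038],0.1]
    - [[-0.075,0.156,0],[0,0,-0.076],0.1]
    - [[-0.115,0.24,0],[0,0,-0.114],0.1]
    - [[-0.155,0.323,0],[0,0,-0.152],0.1]
    - [[-0.195,0.406,0],[0,0,-0.19],0.1]
    - [[-0.235,0.49,0],[0,0,-0.228],0.1]
    - [[-0.275,0.573,0],[0,0,-0.266],0.1]
    - [[-0.315,0.656,0],[0,0,-0.304],0.1]
    - [[-0.355,0.74,0.01],[0,0,-0.34],0.1]
    - [[-0.39,0.804,0.02],[0,0,-0.3544],0.1]

```text
clock: 25.35
tcp_pos: [0.6119, 0.1021, 0.081]
orientation: [0.0, -0.517, 0.856, 0.0]
contact_force: [0.6, -0.8, -0.8]
width: 0.19
grasp_force: 20.0
```

```bash
python3 - <<'E'
from h import *
for i in range(3): snapshot("wrist")
E
python3 plan.py .6133 .0973 .013 241.9
```

```text
t 25.5 tcp [0.6111 0.1011 0.0801] yaw -117.94 w 17.4 g 20.0 F [-0.2 -0.4 -0. ] j6 -2.61
[0.6133, 0.0973, 0.013, 241.9] shift [0.0057, -0.0096, 0.1677] turn [0.0005, -0.0003, 0.0009] mm 67
```

Emit:
send_rows:
  moves:
    - [[0.0057,-0.0096,0.03],[0,0,0.001],0.1]
    - [[0.0057,-0.0096,0.07],[0,0,0.001],0.1]
    - [[0.0057,-0.0096,0.11],[0,0,0.001],0.1]
    - [[0.0057,-0.0096,0.14],[0,0,0.001],0.1]
    - [[0.0057,-0.0096,0.155],[0,0,0.001],0.1]
    - [[0.0057,-0.0096,0.163],[0,0,0.001],0.1]
    - [[0.0057,-0.0096,0.168],[0,0,0.001],0.1]
    - [[0.0057,-0.0096,0.168],[0,0,0.001],0.1]
    - [[0.0057,-0.0096,0.168],[0,0,0.001],0.1]
    - [[0.0057,-0.0096,0.168],[0,0,0.001],0.1]

```text
clock: 26.33
tcp_pos: [0.6142, 0.0955, 0.0153]
orientation: [0.001, -0.513, 0.858, -0.0]
contact_force: [-0.6, -0.7, 0.1]
width: 0.192
grasp_force: 20.0
```

```bash
python3 plan.py .6133 .0973 .013 241.9
```

```text
t 26.33 tcp [0.6142 0.0955 0.0153] yaw -118.28 w 17.6 g 20.0 F [-0.6 -0.7  0.1] j6 -2.62
[0.6133, 0.0973, 0.013, 241.9] shift [-0.0029, 0.0043, 0.0058] turn [-0.0004, 0.0003, -0.001] mm 3
```

Emit:
send_rows:
  moves:
    - [[-0.002,0.003,0.004],[0,0,0],0.1]
    - [[-0.002,0.003,0.005],[0,0,0],0.1]
    - [[-0.002,0.003,0.005],[0,0,0],0.1]
    - [[-0.002,0.003,0.005],[0,0,0],0.36]
    - [[-0.002,0.003,0.005],[0,0,0],0.36]
    - [[-0.002,0.003,0.005],[0,0,0],0.36]
    - [[-0.002,0.003,0.005],[0,0,0],0.36]
    - [[-0.002,0.003,-0.05],[0,0,0],0.36]
    - [[-0.002,0.003,-0.14],[0,0,0],0.4]
    - [[-0.002,0.003,-0.22],[0,0,0],0.48]

```text
clock: 27.17
tcp_pos: [0.6125, 0.0967, 0.1031]
orientation: [-0.001, -0.513, 0.858, 0.0]
contact_force: [1.7, 1.2, -0.1]
width: 0.43
grasp_force: 0.0
```

```bash
python3 plan.py .4536 -.3685 .1 173.6
```

```text
t 27.17 tcp [0.6125 0.0967 0.1031] yaw -118.28 w 39.6 g 0.0 F [ 1.7  1.2 -0.1] j6 -2.62
[0.4536, -0.3685, 0.1, 173.6] shift [1.2122, -0.2013, 0.0085] turn [0.0003, -0.0006, 0.3784] mm 492
```

Emit:
send_rows:
  moves:
    - [[0.1,-0.0166,-0.01],[0,0,0.038],0.48]
    - [[0.2,-0.0332,-0.01],[0,0,0.076],0.48]
    - [[0.3,-0.05,-0.01],[0,0,0.114],0.48]
    - [[0.4,-0.0664,-0.01],[0,0,0.152],0.48]
    - [[0.5,-0.083,-0.01],[0,0,0.19],0.48]
    - [[0.6,-0.1,-0.01],[0,0,0.228],0.48]
    - [[0.7,-0.116,-0.01],[0,0,0.266],0.48]
    - [[0.8,-0.133,-0.01],[0,0,0.304],0.48]
    - [[0.9,-0.15,-0.01],[0,0,0.34],0.48]
    - [[0.95,-0.158,-0.01],[0,0,0.3784],0.48]

```text
clock: 28.0
tcp_pos: [0.4871, -0.272, 0.1067]
orientation: [0.0, 0.06, 0.998, -0.001]
contact_force: [0.1, 0.1, 1.2]
width: 0.479
grasp_force: 0.0
```

```bash
python3 m2.py .034 sticker_a .6133 .0973 61.9 .034 sticker_a .6927 .0549 61.9 .022 narrow_stave .6728 .1131 151.9; python3 plan.py .4536 -.3685 .07 173.6
```

```text
sticker_a top 0.907 [0.6124 0.0955 1.077 ] rack xy mm [44.5  1.2] yaw 89.8
sticker_a scene 0.907 [0.6144 0.0963 1.0799] rack xy mm [44.4  1.5] yaw 90.0
sticker_a top 0.925 [0.6918 0.0539 1.0788] rack xy mm [-45.2   0.5] yaw 89.9
sticker_a scene 0.907 [0.6941 0.0565 1.0763] rack xy mm [-44.7  -1. ] yaw 89.8
narrow_stave top 0.613 [0.6735 0.1128 2.6503] rack xy mm [ -1.3 -42.8] yaw -0.1
narrow_stave scene 0.624 [0.6754 0.1132 2.6612] rack xy mm [ -1.5 -42.2] yaw 0.6
t 28.4 tcp [ 0.4891 -0.2665  0.1065] yaw 173.77 w 43.8 g 0.0 F [ 0.  -0.2  0.9] j6 -2.1
[0.4536, -0.3685, 0.07, 173.6] shift [0.0607, -0.2632, 0.0912] turn [0.0001, -0.0, 0.001] mm 114
```

The sticks are within 1.5 mm. Last is the weight, gripped by its wooden grip.

Emit:
send_rows:
  moves:
    - [[0.022,-0.095,0.0],[0,0,0.001],0.48]
    - [[0.044,-0.19,0.0],[0,0,0.001],0.48]
    - [[0.0607,-0.2632,0.02],[0,0,0.001],0.48]
    - [[0.0607,-0.2632,0.08],[0,0,0.001],0.48]
    - [[0.0607,-0.2632,0.1],[0,0,0.001],0.48]
    - [[0.0607,-0.2632,0.1],[0,0,0.001],0.48]
    - [[0.0607,-0.2632,0.1],[0,0,0.001],0.48]
    - [[0.0607,-0.2632,0.1],[0,0,0.001],0.48]
    - [[0.0607,-0.2632,0.1],[0,0,0.001],0.48]
    - [[0.0607,-0.2632,0.1],[0,0,0.001],0.48]

```text
clock: 29.23
tcp_pos: [0.4536, -0.3695, 0.0676]
orientation: [0.001, 0.057, 0.998, -0.001]
contact_force: [0.1, 0.0, 0.8]
width: 0.479
grasp_force: 0.0
```

```bash
python3 - <<'E'
from h import *
d=snapshot("wrist");cv2.imwrite("pics/w6.png",d["img"][:,:,::-1])
E
python3 plan.py .4536 -.3685 -.001 173.6
```

```text
t 29.28 tcp [ 0.4534 -0.3696  0.0674] yaw 173.49 w 44.1 g 0.0 F [-1.1  0.3 -0. ] j6 -2.27
[0.4536, -0.3685, -0.001, 173.6] shift [0.0001, 0.003, 0.1709] turn [-0.0003, 0.0004, -0.0006] mm 68
```

View pics/w6.png

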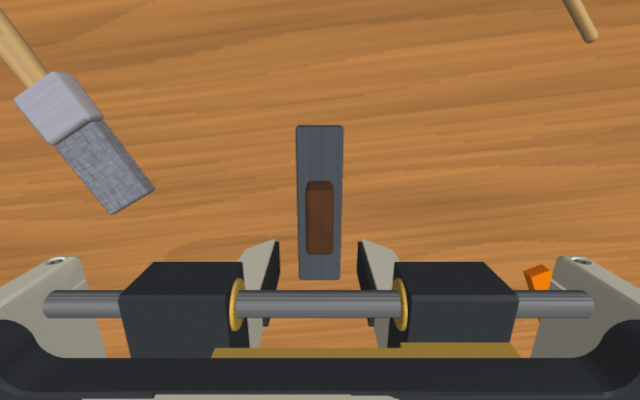

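The weight's grip, at (306–334, 182–254), is centred between the fingers (279–358). I'll descend and grip.

Emit:
send_rows:
  moves:
    - [[0,0.002,0.05],[0,0,0],0.48]
    - [[0,0.002,0.1],[0,0,0],0.48]
    - [[0,0.002,0.14],[0,0,0],0.48]
    - [[0,0.002,0.16],[0,0,0],0.48]
    - [[0,0.002,0.171],[0,0,0],0.48]
    - [[0,0.002,0.171],[0,0,0],0.48]
    - [[0,0.002,0.171],[0,0,0],0.48]
    - [[0,0.002,0.171],[0,0,0],0.1]
    - [[0,0.002,0.171],[0,0,0],0.1]
    - [[0,0.002,0.171],[0,0,0],0.1]
  newtons: 50

```text
clock: 30.12
tcp_pos: [0.4532, -0.3694, -0.0011]
orientation: [0.001, 0.057, 0.998, -0.0]
contact_force: [-0.8, 0.9, 0.4]
width: 0.315
grasp_force: 0.0
```

Emit:
send_rows:
  moves:
    - [[0,0,0],[0,0,0],0.1]
    - [[0,0,0],[0,0,0],0.1]
    - [[0,0,0],[0,0,0],0.1]
    - [[0,0,0],[0,0,0],0.1]
    - [[0,0,0],[0,0,0],0.1]
    - [[0,0,0],[0,0,0],0.1]
    - [[0,0,0],[0,0,0],0.1]
    - [[0,0,0],[0,0,0],0.1]
    - [[0,0,0],[0,0,0],0.1]
    - [[0,0,0],[0,0,0],0.1]

```text
clock: 30.95
tcp_pos: [0.453, -0.369, -0.0015]
orientation: [0.0, 0.057, 0.998, -0.0]
contact_force: [-0.6, 2.0, 5.6]
width: 0.216
grasp_force: 50.0
```

```bash
python3 plan.py .4536 -.3685 .11 173.6 .653 .0761 .11 151.9
```

```text
t 30.95 tcp [ 0.453  -0.369  -0.0015] yaw 173.43 w 19.8 g 50.0 F [-0.6  2.   5.6] j6 -2.27
[0.4536, -0.3685, 0.11, 173.6] shift [-0.0014, 0.0013, -0.2788] turn [-0.0, 0.0001, -0.001] mm 112
[0.653, 0.0761, 0.11, 151.9] shift [-0.3694, 1.1626, -0.2787] turn [0.0, 0.0001, 0.1196] mm 501
```

Emit:
send_rows:
  moves:
    - [[0,0,-0.05],[0,0,0],0.1]
    - [[0,0,-0.12],[0,0,0],0.1]
    - [[0,0,-0.2],[0,0,0],0.1]
    - [[-0.02,0.06,-0.27],[0,0,0.01],0.1]
    - [[-0.045,0.14,-0.28],[0,0,0.03],0.1]
    - [[-0.073,0.23,-0.28],[0,0,0.05],0.1]
    - [[-0.1,0.32,-0.28],[0,0,0.07],0.1]
    - [[-0.13,0.41,-0.28],[0,0,0.09],0.1]
    - [[-0.16,0.5,-0.28],[0,0,0.11],0.1]
    - [[-0.185,0.58,-0.28],[0,0,0.1196],0.1]

```text
clock: 31.78
tcp_pos: [0.5525, -0.1444, 0.1084]
orientation: [-0.002, 0.244, 0.97, 0.0]
contact_force: [1.0, -1.4, -7.9]
width: 0.212
grasp_force: 50.0
```

```bash
python3 - <<'E'
from h import *
for i in range(3): snapshot("wrist")
E
python3 plan.py .653 .0761 .1 151.9
```

```text
t 31.93 tcp [ 0.5526 -0.1441  0.1083] yaw 152.15 w 19.6 g 50.0 F [-1.5  0.1 -7.5] j6 -1.47
[0.653, 0.0761, 0.1, 151.9] shift [0.0352, 0.604, 0.0209] turn [-0.0, -0.0011, 0.0014] mm 242
```

Emit:
send_rows:
  moves:
    - [[0.004,0.06,0],[0,0,0.0014],0.1]
    - [[0.008,0.14,0],[0,0,0.0014],0.1]
    - [[0.013,0.23,0],[0,0,0.0014],0.1]
    - [[0.018,0.32,0],[0,0,0.0014],0.1]
    - [[0.024,0.41,0],[0,0,0.0014],0.1]
    - [[0.029,0.5,0],[0,0,0.0014],0.1]
    - [[0.033,0.57,0.01],[0,0,0.0014],0.1]
    - [[0.035,0.6,0.02],[0,0,0.0014],0.1]
    - [[0.0352,0.604,0.02],[0,0,0.0014],0.1]
    - [[0.0352,0.604,0.02],[0,0,0.0014],0.1]

```text
clock: 32.77
tcp_pos: [0.6533, 0.0722, 0.1002]
orientation: [-0.002, 0.245, 0.97, -0.001]
contact_force: [-0.3, -0.8, -7.8]
width: 0.214
grasp_force: 50.0
```

```bash
python3 - <<'E'
from h import *
d=snapshot("wrist");d=snapshot("wrist");snapshot("wrist");cv2.imwrite("pics/w7.png",d["img"][:,:,::-1])
E
python3 plan.py .653 .0761 .045 151.9
```

```text
t 32.92 tcp [0.6539 0.0708 0.1018] yaw 151.55 w 19.8 g 50.0 F [-0.4 -0.3 -7.7] j6 -1.08
[0.653, 0.0761, 0.045, 151.9] shift [0.0082, 0.0107, 0.142] turn [-0.0003, -0.0002, -0.0019] mm 57
```

View pics/w7.png

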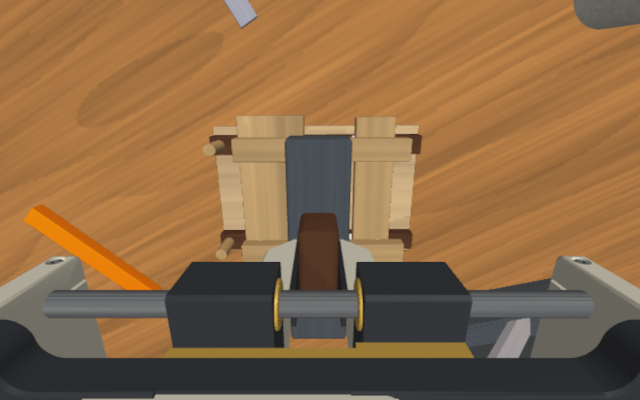

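The weight hangs straight at (287–350, 137–338) over both sticks. I'll lower it slowly.

Emit:
send_rows:
  moves:
    - [[0.008,0.0107,0.03],[0,0,-0.002],0.1]
    - [[0.008,0.0107,0.07],[0,0,-0.002],0.1]
    - [[0.008,0.0107,0.1],[0,0,-0.002],0.1]
    - [[0.008,0.0107,0.115],[0,0,-0.002],0.1]
    - [[0.008,0.0107,0.125],[0,0,-0.002],0.1]
    - [[0.008,0.0107,0.132],[0,0,-0.002],0.1]
    - [[0.008,0.0107,0.134],[0,0,-0.002],0.1]
    - [[0.008,0.0107,0.134],[0,0,-0.002],0.1]
    - [[0.008,0.0107,0.134],[0,0,-0.002],0.1]
    - [[0.008,0.0107,0.134],[0,0,-0.002],0.1]

```text
clock: 33.75
tcp_pos: [0.654, 0.0781, 0.0492]
orientation: [0.001, 0.242, 0.97, 0.0]
contact_force: [0.2, -0.2, -7.7]
width: 0.21
grasp_force: 50.0
```

```bash
python3 plan.py .653 .0761 .0445 151.9
```

```text
t 33.75 tcp [0.654  0.0781 0.0492] yaw 152.01 w 19.3 g 50.0 F [ 0.2 -0.2 -7.7] j6 -1.08
[0.653, 0.0761, 0.0445, 151.9] shift [-0.0001, -0.0055, 0.0118] turn [0.0002, 0.0004, 0.0006] mm 5
```

Emit:
send_rows:
  moves:
    - [[0,-0.003,0.002],[0,0,0],0.1]
    - [[0,-0.005,0.004],[0,0,0],0.1]
    - [[0,-0.005,0.006],[0,0,0],0.1]
    - [[0,-0.005,0.008],[0,0,0],0.1]
    - [[0,-0.005,0.01],[0,0,0],0.1]
    - [[0,-0.005,0.01],[0,0,0],0.1]
    - [[0,-0.005,0.01],[0,0,0],0.1]
    - [[0,-0.005,0.01],[0,0,0],0.1]
    - [[0,-0.005,0.01],[0,0,0],0.1]
    - [[0,-0.005,0.01],[0,0,0],0.1]

```text
clock: 34.58
tcp_pos: [0.6526, 0.0763, 0.0445]
orientation: [0.0, 0.242, 0.97, 0.0]
contact_force: [-1.8, -0.2, -6.0]
width: 0.215
grasp_force: 50.0
```

```bash
python3 plan.py .653 .0761 .0445 151.9
```

```text
t 34.58 tcp [0.6526 0.0763 0.0445] yaw 152.01 w 19.8 g 50.0 F [-1.8 -0.2 -6. ] j6 -1.08
[0.653, 0.0761, 0.0445, 151.9] shift [-0.001, 0.0, 0.0001] turn [0.0, 0.0, 0.0006] mm 0
```

Emit:
send_rows:
  moves:
    - [[0,0,0.001],[0,0,0],0.1]
    - [[0,0,0.0025],[0,0,0],0.1]
    - [[0,0,0.0025],[0,0,0],0.1]
    - [[0,0,0.0025],[0,0,0],0.1]
    - [[0,0,0.0025],[0,0,0],0.1]
    - [[0,0,0.0025],[0,0,0],0.4]
    - [[0,0,0.0025],[0,0,0],0.4]
    - [[0,0,0.0025],[0,0,0],0.4]
    - [[0,0,0.0025],[0,0,0],0.4]
    - [[0,0,0.0025],[0,0,0],0.4]

```text
clock: 35.42
tcp_pos: [0.6529, 0.0762, 0.0434]
orientation: [0.0, 0.242, 0.97, 0.0]
contact_force: [-0.0, 0.1, -0.7]
width: 0.399
grasp_force: 0.0
```

Emit:
send_rows:
  moves:
    - [[0,0,-0.01],[0,0,0],0.4]
    - [[0,0,-0.04],[0,0,0],0.4]
    - [[0,0,-0.12],[0,0,0],0.4]
    - [[0,0,-0.22],[0,0,0],0.4]
    - [[0.1,0,-0.25],[0,0,0],0.4]
    - [[0.2,0,-0.25],[0,0,0],0.4]
    - [[0.3,0.02,-0.25],[0,0,0],0.4]
    - [[0.4,0.05,-0.25],[0,0,0],0.4]
    - [[0.5,0.06,-0.25],[0,0,0],0.4]
    - [[0.6,0.07,-0.25],[0,0,0],0.4]

```text
clock: 36.25
tcp_pos: [0.4526, 0.2147, 0.1448]
orientation: [0.001, 0.242, 0.97, 0.001]
contact_force: [0.8, 0.8, 0.3]
width: 0.399
grasp_force: 0.0
```

```bash
python3 plan.py; python3 m2.py .046 weight .653 .0761 151.9 .034 sticker_a .6133 .0973 61.9 .034 sticker_a .6927 .0549 61.9
python3 - <<'E'
from h import *
a=snapshot("top")["img"][100:205,230:370,::-1]; b=snapshot("scene")["img"][150:250,300:430,::-1]
cv2.imwrite("pics/fin.png",np.hstack([cv2.resize(i,(400,300),interpolation=cv2.INTER_CUBIC) for i in(a,b)]))
for c in("top","scene"):
  for q in("knife","cup"): print(c,q,[np.round(r["position"],3).tolist() for r in pinpoint(q,c)[:1]])
E
```

```text
t 36.25 tcp [0.4526 0.2147 0.1448] yaw 152.0 w 36.7 g 0.0 F [0.8 0.8 0.3] j6 -0.79
weight top 0.93 [0.6511 0.0776 2.6477] rack xy mm [ 1.9 -1.2] yaw -0.2
weight scene 0.907 [0.6536 0.0773 2.6531] rack xy mm [ 0.8 -0.3] yaw 0.1
sticker_a top 0.628 [0.6133 0.0974 1.0799] rack xy mm [44.6 -0.9] yaw 90.0
sticker_a scene none
sticker_a top 0.67 [0.6926 0.0551 1.0786] rack xy mm [-45.3  -1. ] yaw 89.9
sticker_a scene 0.648 [0.6944 0.0558 1.0875] rack xy mm [-45.3  -0.5] yaw -89.6
top knife [[0.421, 0.085, 0.0]]
top cup [[0.613, 0.354, 0.004]]
scene knife [[0.426, 0.081, 0.002]]
scene cup [[0.616, 0.354, -0.001]]
```

View pics/fin.png

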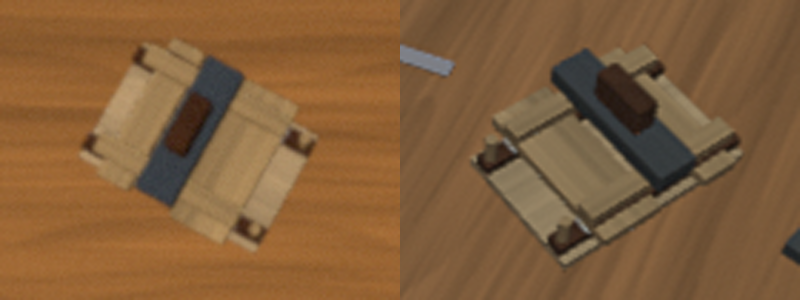

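The final crops show both staves seated, a stick over each bearer, and the weight lengthwise across the middle (190,130). The knife and cup haven't moved and the gripper is clear, so I'm handing in.

```bash
python3 -c "from station import *;print(sign_off())"
```

```text
the job is handed in; nothing more can be done
None
```

I handed the job in at about 36 s of robot time: by the last camera fits, both staves, both sticks and the weight are within about 2 mm of their places, everything is released, and the knife and cup are still in place.

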